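# Clamp a freshly soled shoe in the bench press

### The job

Push the blue shoe along the channel of the green bench press, without lifting it off the bed, until its heel is fully home against the end stop. Then press the red-handled lever down until the catch clicks over and holds it by itself with the pad clamped on the shoe, feeling for the click and not forcing the lever hard against its stop. Leave the other things on the bench alone.

Things in the scene. Friction and masses are not known exactly. Their poses are not given: they have to be found in the camera images.
- press: Green bench press, fixed; plate 215 x 420 x 20 mm. Origin on the table. Own axes: the lever moves in plane y=0, handle towards -x (the robot), hinge at x=90, z=160 mm. The shoe channel runs along y at x=5. Column (x 75 to 115 mm) is 180 mm high; catch post with brass hook at x=-60, y=18 to 60 mm, up to 187 mm high, outside the channel.
- channel_end (a point): Middle of the channel's end stop face, on the bed: press (5, 65, 20) mm. The stop is 45 mm high. The bed is the plate's top; the channel runs from here 380 mm along the press's -y, where it is open, between two aluminium rails 22 mm high and 89 mm apart.
- shoe: Blue shoe on a wooden last, loose, 0.3 to 0.65 kg, 220 x 80 mm, 85 mm high at the flat wooden top (44 x 85 mm, centred 48 mm heelwards); toe part 45 mm high, white sole 14 mm. Origin at the underside's centre, +y to the heel, z up. Starts flat in the channel, heel towards the stop, 70 to 140 mm short of home.
- shoe_heel (a point): Hindmost point of the shoe's sole, 20 mm above the bed, on its centre line; touches the end stop at press y=+65 mm.
- shoe_toe (a point): Foremost point of the shoe's rounded white sole (toe radius 33 mm), given 20 mm above the bed, on its centre line.
- lever: Steel press lever, bar 20 x 20 mm; origin on its hinge axis, -x along the bar to the handle, y the hinge axis. At the start the handle end is raised 0.55 rad above level. A spring swings it up again when it is let go uncaught; caught, it stays down, rising up to 12 mm (at the handle) onto the hook.
- lever_knob (a point): Centre of the red cross-bar handle, 210 mm from the hinge, 26 mm thick, 70 mm long along press y; starts at z = 270 mm. Takes 7 N at first, up to 16 N over a bump, then about 12 N; the click, a small drop in force, comes about 17 mm below the bump, at z = 147 to 172 mm, set anew each time: feel for it. 4 mm lower a rubber buffer adds 2 to 3 N per mm for 5 mm, then a hard stop.
- pad: Black rubber pad, diameter 40 mm, hung under the lever 85 mm from the hinge on its own spring; origin at the centre of its underside. Lands on the shoe's flat wooden top when the shoe is home; gives up to 18 mm.
- glue_jar: Glue jar with red lid, diameter 52, height 65 mm, loose, beside the press on the robot's side. Bystander; origin at its underside's centre.
- wax_tin: Brass-coloured round tin, diameter 68, height 24 mm, loose, left of the lever handle. Bystander; origin at its underside's centre.
- awl: Awl 170 mm long with a wooden handle, lying on the bench. Bystander.
- pincers: Steel pincers 170 mm long, lying on the bench. Bystander.
- mate: White shoe with yellow sole on its last, 220 mm long, left of the press. Bystander.
Not all that is in view belongs to the job. Leave any black or pink look-alike of the shoe alone.

How it is judged:
By the outcome, as a careful person would: the job done as asked, in the order asked, and still so for the second after the job is handed in, with the robot touching nothing.
It also fails if it takes over 72 s, if anything falls off the work surface, if the arm or the gripper's body presses on something with over 40 N, if the wrist force passes 120 N, or if a joint passes its speed limit or range.

### The arm

A 7-joint arm with a two-finger parallel gripper is mounted at the origin on the work surface. World frame = base frame: x ahead of the robot, y to its left, z up, the work surface at z = 0. Lengths are in mm, angles in rad, forces in N, time in s.
With the tool pointing down it reaches from about 400 to 900 mm from the base axis. Payload 5.5 kg.
Tool frame: the origin (TCP) lies at the very end of the fingers, on their centre line; the grasp point (between the pads) lies 19 mm behind it; z points along the fingers, y is the line along which they close (so a half turn about z gives the same grasp; the last joint's range is limited). The gripper opens to 85 mm and grips with 20 to 120 N. Pads are 22 mm wide; open, the fingers measure 114 mm over their backs; the gripper's body (76 mm by 85 mm) begins 54 mm behind the grasp point. The pads swing forward as they close: fully open they stand 13 mm farther back than shut.
Start: joints at [1.395, 0.501, -0.427, 1.55, 0.221, 1.138, -0.21], TCP at [276.188, -588.405, 191.61] pointing down, gripper open.
Joint ranges: [-2.88, 2.88], [-0.31, 2.03], [-1.54, 1.56], [0.2, 2.42], [-1.41, 4.55], [0.19, 2.02], [-2.57, 2.57]. Speed limits (rad/s): [2.57, 2.57, 3.14, 3.14, 3.14, 3.14, 3.14].

### API

Orientations are given as a unit quaternion [w, x, y, z].
In Python, from station import robot, cams, models gives the robot as it stands. The module is installed in compiled form; this text tells all that it offers.
- The arm moves only by the tool drive_tool, never from a script. Its argument "series" is a list that holds one entry, the list of rows, each a list of 6 numbers: the shift along the tool's x, y, z each as a share of 40 cm, from -1 to 1, then the turn, a rotation vector about the tool's x, y, z each as a share of 0.5 rad, from -1 to 1. In form: [[[x, y, z, wx, wy, wz], ...]]. A call has 1 to 5 rows; each row shifts and turns the commanded pose from where the row before left it, along the tool's axes as they then stand; what a row does not reach is not made up. A row lasts 1/12 s, in which the tool goes at most 41.7 mm and 7.16 degrees, less where a joint would pass 70% of its speed; a pose out of reach is approached as far as the arm can. A call with a number of a shift or a turn outside -1 to 1 is refused whole. A call with a gripper value outside its range is refused whole. "fingers" is the opening, from 0 (shut) to 1 (fully open), set as the call begins (left out, the last holds). The fingers move at their own pace and stop on an object; "squeeze" is the grip in N (left out, the last holds). Time passes only in rows, so rows that do not move let the fingers close. It gives the time, the measured TCP pose, the force, the opening and the grip force at its end, in the units of the state.
- robot.get_obs(): the state, without advancing time (a new reading comes with each control period).
- cams.read_camera(name): name is "scene" or "top" or "wrist"; returns a dict with "color" (384x512x3 uint8, blue, green, red), "intrinsics" (3x3 intrinsics, pixels), "eye" and "orientation" of the camera in the world; the wrist camera has in their place "T_tool_cam" (4x4, takes a point from camera to tool coordinates, whose origin is the TCP and whose axes are the flange's). Camera axes: x right, y up, looking along -z (the intrinsics and any distortion apply to the point x, -y, -z); pixel columns grow to the right and rows downward; lengths in mm; the calibration is good to about 2 mm. A picture is of the moment at which its call begins: read the wrist's pose just before it. There is no depth.
- robot.job_done(): hands the job in; it is judged then, once.
Trained networks look in a picture, given as the dict that the camera call returned (one of the last four; its "shot" number tells which), for a name from the list of things; names that differ only in an ending like _2 or _b are one class to them, and where a whole thing is asked for, a point or a joint stands for the part that bears it (a point fixed in the world has none). Each returns a list of dicts, best first, with "confidence" (0 to 1); they miss things now and then, are a little off and sometimes report something else, mostly with a low value. They report only what shows in the picture. A call takes as long as a camera call. They do not tell look-alikes from the thing itself.
- models.spot_in(picture, label): "position" ([column, row] in pixels, amid what is visible of it).
The state is a dict: "time_s": time; "joints": joint angles; "qd": joint speeds; "tau": joint torques, N m; "tool_pos": TCP position; "ee_rot": TCP orientation; "force": force on the tool from outside, world axes, zero at the start; "ft_torque": the same for the moment, N m; "grip_width": finger opening in mm; "gripper_force": force on a finger pad.
Only numpy, scipy, OpenCV 4.12 (cv2) and the standard library are available. Lean on these libraries where they do the work, as an engineer would, in place of code of your own. Each camera call takes 0.05 s, during which the arm holds its last target. There are 200 camera calls.

## Working session

There is one attempt and no reset: what is moved stays moved. The work goes in short steps, Python scripts to look and compute and a tool call to move; the robot and the scene stay as the last step left them, time stands still between calls to the robot, and variables do not carry over. Pictures are saved under pics/ and viewed, at most 10 in all, crops included, and the job is handed in when it is done.

Besides the shell and the picture viewer there is one more tool, called after "Request:" by a JSON object that holds its "op" and its "data". drive_tool: Moves the arm, as the interface text tells. Shift numbers are shares of 40 cm and turn numbers shares of 0.5 rad, none past 1 either way. Its arguments: {"type":"object","properties":{"series":{"type":"array","items":{"type":"array","items":{"type":"array","items":{"type":"number"}}}},"fingers":{"type":"number"},"squeeze":{"type":"number"}},"required":["series"]}

```bash
mkdir -p pics
cat > h.py <<'E'
import numpy as np, cv2
from scipy.spatial.transform import Rotation as R
from station import robot, cams, models
def rot(q): return R.from_quat([q[1],q[2],q[3],q[0]]).as_matrix()
def cam(p):
    K=np.array(p["intrinsics"]); o=p["orientation"]; o=np.array(o)
    M=o if o.shape==(3,3) else rot(o)
    return K,M,np.array(p["eye"])
def ray(p,uv):
    K,M,e=cam(p); d=np.linalg.inv(K)@[uv[0],uv[1],1]; return e,M@(d*[1,-1,-1])
def atz(p,uv,z):
    e,d=ray(p,uv); return e+d*(z-e[2])/d[2]
def proj(p,X):
    K,M,e=cam(p); c=M.T@(np.array(X)-e); c=K@(c*[1,-1,-1]); return c[:2]/c[2]
def tri(obs):
    A=0;b=0
    for e,d in obs:
        d=d/np.linalg.norm(d);P=np.eye(3)-np.outer(d,d);A=A+P;b=b+P@e
    return np.linalg.solve(A,b)
E
python3 - <<'E'
from h import *
np.set_printoptions(precision=1,suppress=True)
P={n:cams.read_camera(n) for n in("scene","top")}
for n,p in P.items():
    cv2.imwrite(f"pics/{n}0.png",p["color"]); print(n,[k for k in p],p["eye"],p["orientation"],p["intrinsics"])
D={}
for n in["press","shoe","shoe_heel","shoe_toe","lever_knob","pad","channel_end","glue_jar","wax_tin"]:
    for c,p in P.items():
        r=models.spot_in(p,n); D[n,c]=r
        print(n,c,[(np.round(x["position"],1).tolist(),round(x["confidence"],2)) for x in r[:3]])
    if D[n,"scene"] and D[n,"top"]:
        print("  tri",tri([ray(P[c],D[n,c][0]["position"]) for c in P]))
print(robot.get_obs())
E
```

```text
scene ['color', 'intrinsics', 'eye', 'orientation', 'shot'] [1350.1 -230.8 1273.7] [0.8 0.3 0.2 0.6] [[445.    0.  254.3]
 [  0.  445.  189.1]
 [  0.    0.    1. ]]
top ['color', 'intrinsics', 'eye', 'orientation', 'shot'] [ 149.9   28.9 1664. ] [ 0.7  0.1 -0.1 -0.7] [[418.9   0.  251.8]
 [  0.  418.9 195.7]
 [  0.    0.    1. ]]
press scene [([291.7, 246.5], 0.86)]
press top [([235.6, 165.4], 0.79)]
  tri [600.9  83.5  -9.4]
shoe scene [([259.4, 237.7], 0.67), ([212.4, 193.6], 0.65), ([130.0, 184.3], 0.61)]
shoe top [([358.0, 258.6], 0.97), ([262.6, 167.9], 0.88), ([283.6, 228.7], 0.73)]
  tri [ 355.5 -200.3  -38.9]
shoe_heel scene [([214.9, 191.8], 0.86), ([131.0, 181.3], 0.78), ([257.6, 236.7], 0.6)]
shoe_heel top [([283.1, 231.0], 0.82), ([354.9, 262.5], 0.7), ([261.3, 168.3], 0.67)]
  tri [ 326.3 -113.2   26.9]
shoe_toe scene [([208.5, 192.7], 0.91), ([258.0, 237.0], 0.79), ([131.1, 184.7], 0.6)]
shoe_toe top [([356.0, 266.7], 0.97), ([286.4, 232.3], 0.87), ([259.8, 171.0], 0.83)]
  tri [ 239.7 -261.2   16.4]
lever_knob scene [([312.9, 190.6], 0.63)]
lever_knob top [([212.0, 165.5], 0.84)]
  tri [544.5 162.  195.2]
pad scene [([305.7, 204.4], 0.37)]
pad top []
channel_end scene [([295.2, 245.4], 0.9), ([309.8, 190.7], 0.33)]
channel_end top [([237.4, 161.2], 0.81)]
  tri [613.7  82.5  16.6]
glue_jar scene [([258.3, 234.6], 0.74), ([262.5, 199.4], 0.51)]
glue_jar top [([240.4, 209.8], 0.59)]
  tri [ 433.6   38.8 -155.6]
wax_tin scene [([328.2, 194.3], 0.87), ([254.8, 239.4], 0.38)]
wax_tin top []
{'time_s': 1.0, 'joints': array([ 1.4,  0.5, -0.4,  1.6,  0.2,  1.1, -0.2]), 'qd': array([-0.,  0., -0., -0.,  0., -0.,  0.]), 'tau': array([ -0. , -56.9,  -5.8, -28.1,   0. ,   0. ,   0. ]), 'tool_pos': array([ 276.2, -588.4,  191.7]), 'ee_rot': array([0. , 1. , 0.2, 0. ]), 'force': array([ 0. , -0.2, -0.2]), 'ft_torque': array([-0., -0., -0.]), 'gripper_force': 0.0, 'grip_width': 85.10505345825702}
```

Run:
```python
import cv2
a=cv2.imread("pics/scene0.png")[140:320,180:400]; cv2.imwrite("pics/s1.png",cv2.resize(a,None,fx=3.3,fy=3.3,interpolation=3))
a=cv2.imread("pics/top0.png")[80:260,160:380]; cv2.imwrite("pics/t1.png",cv2.resize(a,None,fx=3.3,fy=3.3,interpolation=3))
```

```text
(no output)
```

View pics/s1.png

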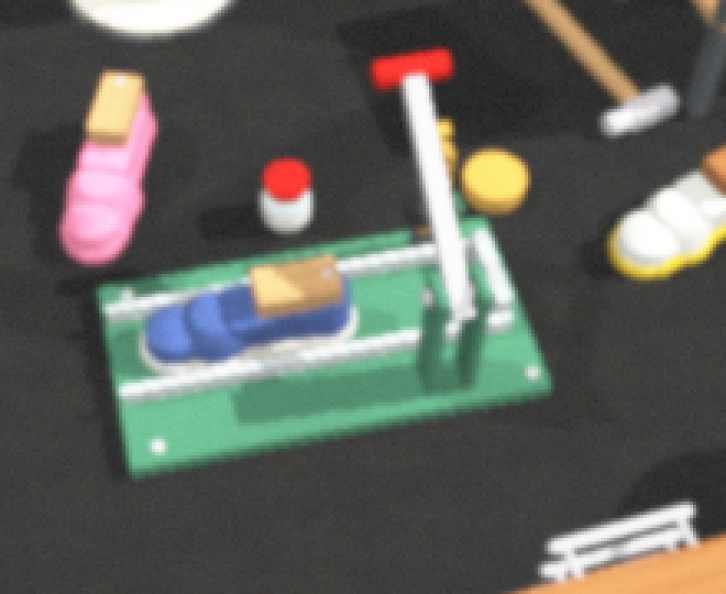

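View pics/t1.png

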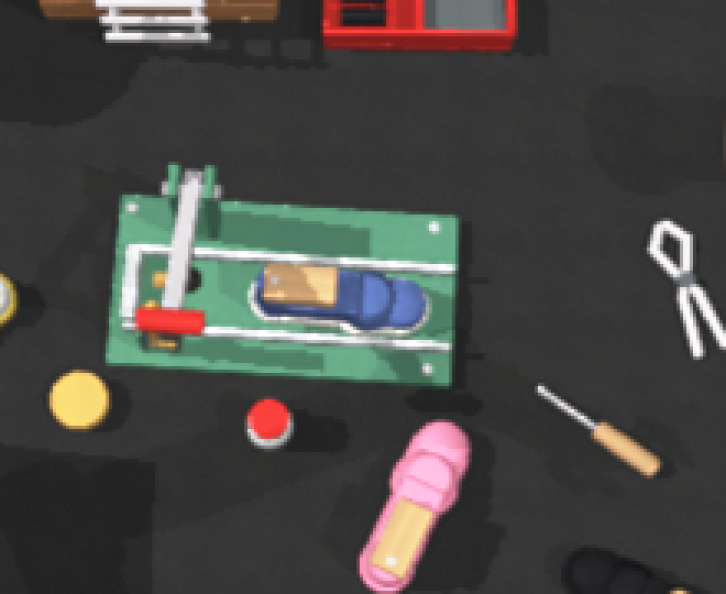

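```bash
cat > fit.py <<'E'
from h import *
from scipy.optimize import least_squares
np.set_printoptions(precision=1,suppress=True)
P={n:cams.read_camera(n) for n in("scene","top")}
def px(c,x,y): return np.array([180+x/3.3,140+y/3.3]) if c=="scene" else np.array([160+x/3.3,80+y/3.3])
# corner sign (sx,sy): +x far, +y stop end
C=[("top",122,195,1,1),("top",459,215,1,-1),("top",452,385,-1,-1),("top",106,362,-1,1),
("scene",100,288,-1,-1),("scene",488,218,-1,1),("scene",551,386,1,1),("scene",131,466,1,-1)]
def f(q):
    r=[]
    for c,x,y,sx,sy in C:
        cs,sn=np.cos(q[2]),np.sin(q[2]); X=[q[0]+cs*107.5*sx-sn*210*sy,q[1]+sn*107.5*sx+cs*210*sy,20]
        r+=list(proj(P[c],X)-px(c,x,y))
    return r
s=least_squares(f,[600,0,0.]); q=s.x
print("plate c",q[:2],"yaw %.4f"%q[2],np.array(s.fun))
def loc(X): 
    cs,sn=np.cos(q[2]),np.sin(q[2]); d=np.array(X)[:2]-q[:2]; return np.array([cs*d[0]+sn*d[1],-sn*d[0]+cs*d[1]])
def t2(a,b): return tri([ray(P["scene"],px("scene",*a)),ray(P["top"],px("top",*b))])
for n,a,b in[("knob",(412,69),(170,321)),("wood+y end back corner",None,None)]:
    if a: X=t2(a,b);print(n,X,loc(X))
for n,b,z in[("toe",(428,305),18),("heel",(250,293),14),("stop in",(139,290),65),("railfar stop",(145,248),42),("railfar open",(454,268),42),("railnear open",(449,346),42),("railnear stop",(205,329),42),("hinge",(191,178),170)]:
    X=atz(P["top"],px("top",*b),z);print(n,X,loc(X))
for n,a,z in[("toe",(143,358),25),("rail near-robot open",(106,312),42),("rail far open",(122,390),42),("jar",(286,180),65)]:
    X=atz(P["scene"],px("scene",*a),z);print("S",n,X,loc(X))
E
python3 fit.py
```

```text
plate c [585.4  37.6] yaw -0.0616 [-0.4 -1.  -0.3  0.2 -0.7  0.1 -0.6 -0.4 -1.  -0.7 -0.9 -0.8  0.5 -0.1
 -0.5  0.9]
knob [482.3 154.  269.7] [-110.1  109.9]
toe [ 565.6 -140.4   18. ] [  -8.8 -178.8]
heel [579.4  78.4  14. ] [-8.5 40.3]
stop in [568.3 209.1  65. ] [-27.6 170.2]
railfar stop [627.1 206.1  42. ] [ 31.2 170.7]
railfar open [ 606.2 -170.    42. ] [  33.5 -205.9]
railnear open [ 509.  -162.7   42. ] [ -63.9 -204.6]
railnear stop [526.8 131.   42. ] [-64.2  89.6]
hinge [672.3 142.5 170. ] [ 80.2 110.1]
S toe [ 567.  -139.2   25. ] [  -7.5 -177.6]
S rail near-robot open [ 514.7 -164.1   42. ] [ -58.1 -205.7]
S rail far open [ 607.3 -168.    42. ] [  34.5 -203.9]
S jar [419.6  52.5  65. ] [-166.4    4.6]
```

```bash
cat >> h.py <<'E'
YAW=-0.0616; O=np.array([572.2,148.6])
def p2w(x,y,z): c,s=np.cos(YAW),np.sin(YAW); return np.array([O[0]+c*x-s*y,O[1]+s*x+c*y,z])
def w2p(X): c,s=np.cos(YAW),np.sin(YAW); d=np.array(X)[:2]-O; return np.array([c*d[0]+s*d[1],-s*d[0]+c*d[1],X[2]])
def st(): 
    o=robot.get_obs(); M=rot(o["ee_rot"]); print("t",o["time_s"],"press",w2p(o["tool_pos"]).round(1),"F",np.round(o["force"],1)); return o,M
def to(tgt):
    "shares to press point, after aligning turn"
    o,M=st(); c,s=np.cos(YAW),np.sin(YAW); Z=np.array([[c,-s,0],[s,c,0],[0,0,1]])
    best=None
    for k in range(4):
        a=k*np.pi/2; G=Z@np.array([[np.cos(a),np.sin(a),0],[np.sin(a),-np.cos(a),0],[0,0,-1]])
        v=R.from_matrix(M.T@G).as_rotvec()
        if best is None or np.linalg.norm(v)<np.linalg.norm(best[1]): best=(G,v,k)
    G,v,k=best; print("k",k,"turn share",(v/.5).round(4)); print("tool axes in press",(Z.T@M).round(3).tolist())
    d=p2w(*tgt)-o["tool_pos"]; print("shift share now-axes",(M.T@d/400).round(4),"aligned",(G.T@d/400).round(4))
E
python3 -c "
from h import *
to((5,-340,150))
print(robot.get_obs()['ee_rot'])"
```

```text
t 1.1 press [-250.  -753.8  191.6] F [ 0.1 -0.5  0.1]
k 0 turn share [ 0.0000e+00 -3.0000e-04  1.0008e+00]
tool axes in press [[0.877, 0.48, 0.0], [0.48, -0.877, 0.0], [0.0, 0.0, -1.0]]
shift share now-axes [ 1.0558 -0.6018  0.1041] aligned [ 0.6376 -1.0346  0.104 ]
[8.74172088e-06 9.76027311e-01 2.17648073e-01 6.19667923e-05]
```

Request:
{"op": "drive_tool", "data": {"series": [[[0, 0, 0, 0, 0, 0.2], [0, 0, 0, 0, 0, 0.2], [0, 0, 0, 0, 0, 0.2], [0, 0, 0, 0, 0, 0.2], [0, 0, 0, 0, 0, 0.2]]], "fingers": 0}}

```text
time_s: 1.52
tool_pos: [276.2, -588.4, 191.6]
ee_rot: [0.0, 0.999, -0.033, 0.0]
force: [0.5, 0.0, -0.1]
grip_width: 26.1
gripper_force: 0.0
```

Request:
{"op": "drive_tool", "data": {"series": [[[0.05, -0.08, 0, 0, 0, 0], [0.05, -0.08, 0, 0, 0, 0], [0.05, -0.08, 0, 0, 0, 0], [0.05, -0.08, 0, 0, 0, 0], [0.05, -0.08, 0, 0, 0, 0]]]}}

```text
time_s: 1.93
tool_pos: [386.6, -433.3, 191.8]
ee_rot: [0.0, 1.0, -0.031, 0.0]
force: [1.2, -0.3, 0.4]
grip_width: -0.1
gripper_force: 0.0
```

Request:
{"op": "drive_tool", "data": {"series": [[[0.05, -0.08, 0, 0, 0, 0], [0.05, -0.08, 0, 0, 0, 0], [0.05, -0.08, 0, 0, 0, 0], [0.05, -0.08, 0, 0, 0, 0], [0.05, -0.08, 0, 0, 0, 0]]]}}

```text
time_s: 2.35
tool_pos: [496.3, -279.7, 192.0]
ee_rot: [0.0, 1.0, -0.031, 0.0]
force: [0.8, -0.7, -0.5]
grip_width: 0.1
gripper_force: 0.0
```

```bash
python3 -c "
from h import *
to((5,-340,150))
print(robot.get_obs()['joints'])"
```

```text
t 2.35 press [ -49.4 -432.2  192. ] F [ 0.8 -0.7 -0.5]
k 0 turn share [ 0.001  -0.0012  0.0005]
tool axes in press [[1.0, 0.0, 0.001], [0.0, -1.0, -0.001], [0.001, 0.001, -1.0]]
shift share now-axes [ 0.136  -0.2305  0.1049] aligned [ 0.136  -0.2305  0.105 ]
[ 0.84130114  0.36061105 -0.46895001  1.75660637  0.18343888  1.06694084
 -1.32272249]
```

Request:
{"op": "drive_tool", "data": {"series": [[[0.034, -0.058, 0.026, 0, 0, 0], [0.034, -0.058, 0.026, 0, 0, 0], [0.034, -0.058, 0.026, 0, 0, 0], [0.034, -0.057, 0.026, 0, 0, 0], [0, 0, 0, 0, 0, 0]]]}}

```text
time_s: 2.77
tool_pos: [557.4, -184.7, 148.5]
ee_rot: [-0.002, 1.0, -0.026, -0.0]
force: [-0.3, 0.2, 0.6]
grip_width: 0.1
gripper_force: 0.0
```

```bash
python3 -c "
from h import *
to((5,-340,60))
o=robot.get_obs();p=cams.read_camera('wrist')
cv2.imwrite('pics/w1.png',p['color']);print(p['T_tool_cam'],p['intrinsics'],o['tool_pos'])"
```

```text
t 2.7667 press [   5.8 -333.6  148.5] F [-0.3  0.2  0.6]
k 0 turn share [-0.0095  0.0006  0.0174]
tool axes in press [[1.0, 0.009, -0.0], [0.009, -1.0, 0.005], [-0.0, -0.005, -1.0]]
shift share now-axes [-0.002   0.0171  0.221 ] aligned [-0.0019  0.016   0.2211]
[[-9.12709874e-04  9.63824936e-01  2.66534538e-01  6.71469653e+01]
 [ 9.99999320e-01  6.86267187e-04  9.42721450e-04 -1.38326930e+00]
 [ 7.25704533e-04  2.66535217e-01 -9.63824907e-01 -1.83666764e+02]
 [ 0.00000000e+00  0.00000000e+00  0.00000000e+00  1.00000000e+00]] [[308.57429346   0.         253.91852464]
 [  0.         308.57429346 195.61313048]
 [  0.           0.           1.        ]] [ 557.41790563 -184.70299636  148.45019662]
```

View pics/w1.png

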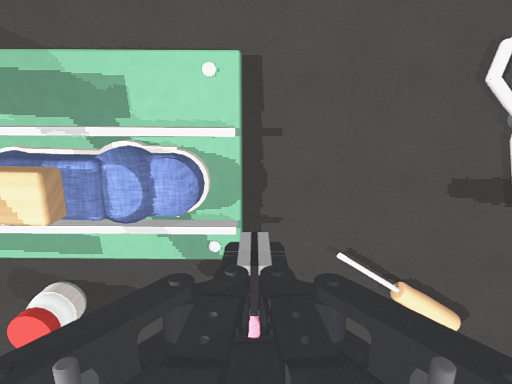

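```bash
python3 -c "
from h import *
o,M=st();p=cams.read_camera('wrist');T=np.array(p['T_tool_cam'])
p['eye']=M@T[:3,3]+o['tool_pos'];p['orientation']=M@T[:3,:3]
for n,uv,z in[('toe',(211,182),25),('railfar end',(235,131),42),('railnear end',(236,230),42),('plate far',(241,51),20),('plate near',(241,258),20),('rail far L',(5,131),42)]: print(n,w2p(atz(p,uv,z)).round(1))
to((5,-335,34))
"
```

```text
t 2.8167 press [   4.9 -336.8  149.1] F [-0.4 -0.3  0.4]
toe [   0.9 -291.    25. ]
railfar end [  53.3 -317.1   42. ]
railnear end [ -44.7 -317.1   42. ]
plate far [ 125.  -322.1   20. ]
plate near [ -86.9 -320.9   20. ]
rail far L [  52.1 -104.    42. ]
t 2.8667 press [   4.3 -339.6  149.6] F [ 0.2 -1.4 -0.4]
k 0 turn share [-0.0014  0.0016  0.0073]
tool axes in press [[1.0, 0.004, -0.001], [0.004, -1.0, 0.001], [-0.001, -0.001, -1.0]]
shift share now-axes [ 0.002  -0.0114  0.289 ] aligned [ 0.0017 -0.0116  0.289 ]
```

Request:
{"op": "drive_tool", "data": {"series": [[[0.001, 0, 0.08, 0, 0, 0], [0.001, 0, 0.08, 0, 0, 0], [0, 0, 0.08, 0, 0, 0], [0, 0, 0.049, 0, 0, 0], [0, 0, 0, 0, 0, 0]]]}}

```text
time_s: 3.28
tool_pos: [551.6, -193.6, 30.3]
ee_rot: [-0.001, 0.999, -0.032, -0.004]
force: [0.2, -1.1, 0.2]
grip_width: 0.0
gripper_force: 0.0
```

Request:
{"op": "drive_tool", "data": {"series": [[[0, -0.02, 0, 0, 0, 0], [0, -0.02, 0, 0, 0, 0], [0, -0.02, 0, 0, 0, 0], [0, -0.02, 0, 0, 0, 0], [0, 0, 0, 0, 0, 0]]]}}

```text
time_s: 3.7
tool_pos: [559.6, -157.3, 36.1]
ee_rot: [-0.0, 1.0, -0.029, 0.001]
force: [0.1, 0.7, 0.0]
grip_width: -0.2
gripper_force: 0.0
```

```bash
python3 -c "
from h import *
to((5,-170,34))"
```

```text
t 3.7 press [   6.2 -306.1   36.1] F [0.1 0.7 0. ]
k 0 turn share [-0.0016 -0.0053  0.0079]
tool axes in press [[1.0, 0.004, 0.003], [0.004, -1.0, 0.001], [0.003, -0.001, -1.0]]
shift share now-axes [-0.0018 -0.3403  0.0054] aligned [-0.0031 -0.3403  0.0051]
```

Request:
{"op": "drive_tool", "data": {"series": [[[-0.002, -0.015, 0.002, 0, 0, 0], [-0.001, -0.015, 0.002, 0, 0, 0], [0, -0.015, 0, 0, 0, 0], [0, -0.015, 0, 0, 0, 0], [0, -0.015, 0, 0, 0, 0]]]}}

```text
time_s: 4.12
tool_pos: [558.7, -129.8, 32.8]
ee_rot: [-0.0, 1.0, -0.031, -0.0]
force: [-0.3, -0.2, -0.8]
grip_width: -0.2
gripper_force: 0.0
```

Request:
{"op": "drive_tool", "data": {"series": [[[0, -0.015, 0, 0, 0, 0], [0, -0.015, 0, 0, 0, 0], [0, -0.015, 0, 0, 0, 0], [0, -0.015, 0, 0, 0, 0], [0, -0.015, 0, 0, 0, 0]]]}}

```text
time_s: 4.53
tool_pos: [560.6, -99.8, 32.8]
ee_rot: [-0.0, 1.0, -0.031, 0.0]
force: [0.2, -0.6, 0.5]
grip_width: -0.3
gripper_force: 0.0
```

```bash
python3 -c "
from h import *
to((5,-170,34))"
```

```text
t 4.5333 press [   3.7 -248.7   32.8] F [ 0.2 -0.6  0.5]
k 0 turn share [-0.0001 -0.      0.0009]
tool axes in press [[1.0, 0.0, 0.0], [0.0, -1.0, 0.0], [0.0, -0.0, -1.0]]
shift share now-axes [ 0.0033 -0.1967 -0.003 ] aligned [ 0.0032 -0.1967 -0.003 ]
```

```bash
python3 -c "
from h import *
p=cams.read_camera('scene')
a=p['color'][170:300,180:370]; cv2.imwrite('pics/s2.png',cv2.resize(a,None,fx=4,fy=4,interpolation=3)); print(models.spot_in(p,'shoe'))"
```

```text
[{'position': [208.2, 201.9], 'confidence': 0.82}, {'position': [129.1, 183.9], 'confidence': 0.79}, {'position': [260.8, 237.8], 'confidence': 0.58}]
```

View pics/s2.png

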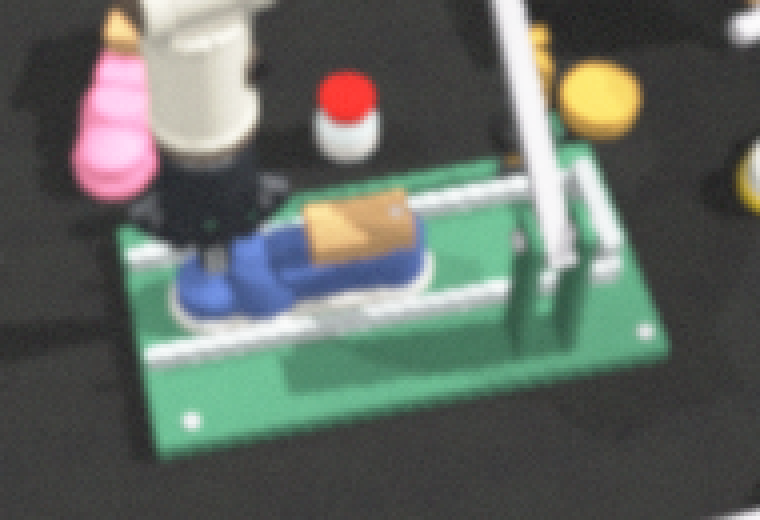

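```bash
python3 -c "
from h import *
p=cams.read_camera('scene'); o,M=st(); print(o)
f=lambda X:((proj(p,X)-[180,170])*4).round(0)
for z in(0,20,40,73,110): print(z,f(o['tool_pos']-M[:,2]*z))
for c in [(3.7,-290,25),(3.7,-70,25),(3.7,-270,65),(-40,-270,34),(5,65,65)]: print(c,f(p2w(*c)))
q=cams.read_camera('wrist'); cv2.imwrite('pics/w2.png',q['color'])
"
```

```text
t 4.6833 press [   3.8 -248.5   32.9] F [-0.3 -0.3 -0.5]
{'time_s': 4.6833, 'joints': array([ 0.47074598,  0.5716296 , -0.43885904,  1.87136228,  0.33569285,
        0.77148495, -1.78103941]), 'qd': array([ 0.01271762,  0.00100507,  0.01112012, -0.00265451,  0.00289452,
        0.00099314,  0.00663694]), 'tau': array([-4.72329184e-01, -5.31901467e+01, -6.75880596e+00, -2.08128762e+01,
       -5.37099503e-02, -1.91203295e-02, -5.97934867e-02]), 'tool_pos': array([560.66287645, -99.68016969,  32.86867146]), 'ee_rot': array([-1.00275282e-04,  9.99550941e-01, -2.99650357e-02,  5.60845981e-05]), 'force': array([-0.26079962, -0.28190448, -0.52306106]), 'ft_torque': array([ 0.03131817, -0.052208  , -0.00702215]), 'gripper_force': 0.0, 'grip_width': 0.026297403693961115}
0 [218. 291.]
20 [217. 278.]
40 [215. 264.]
73 [213. 241.]
110 [211. 214.]
(3.7, -290, 25) [169. 305.]
(3.7, -70, 25) [428. 257.]
(3.7, -270, 65) [190. 274.]
(-40, -270, 34) [183. 252.]
(5, 65, 65) [588. 202.]
```

View pics/w2.png

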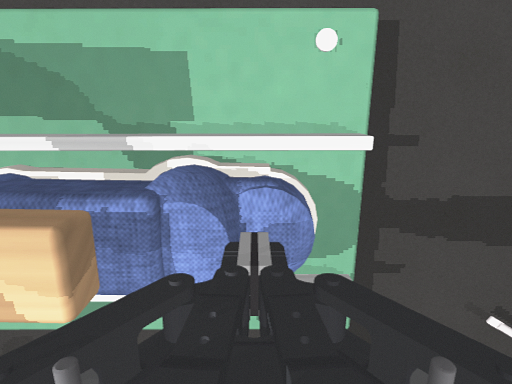

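```bash
python3 -c "
from h import *
o,M=st();p=cams.read_camera('wrist');T=np.array(p['T_tool_cam'])
p['eye']=M@T[:3,3]+o['tool_pos'];p['orientation']=M@T[:3,:3]
for n,uv,z in[('toe',(317,215),25),('plate far corner',(378,10),20),('rail end',(373,142),42),('wood front edge',(94,215),105)]: print(n,w2p(atz(p,uv,z)).round(1))
for h in(0,20,40,60):print(h,[proj(p,o['tool_pos']+M@[x,0,-h]).round(0) for x in(-11,0,11)])
"
```

```text
t 4.7333 press [   3.7 -249.3   32.8] F [-0.2  0.7  0.2]
toe [   4.7 -289.    25. ]
plate far corner [ 125.6 -318.    20. ]
rail end [  53.7 -314.3   42. ]
wood front edge [  32.3 -186.7  105. ]
0 [array([256., 237.]), array([256., 221.]), array([256., 204.])]
20 [array([257., 250.]), array([257., 233.]), array([257., 214.])]
40 [array([257., 267.]), array([257., 248.]), array([257., 227.])]
60 [array([257., 289.]), array([257., 267.]), array([257., 244.])]
```

Request:
{"op": "drive_tool", "data": {"series": [[[0.001, 0.05, 0, 0, 0, 0], [0.001, 0.05, 0, 0, 0, 0], [0, 0.05, 0, 0, 0, 0], [0, 0.05, 0, 0, 0, 0], [0, 0.05, 0, 0, 0, 0]]]}}

```text
time_s: 5.2
tool_pos: [554.9, -202.1, 32.8]
ee_rot: [0.0, 1.0, -0.031, -0.0]
force: [-0.2, -0.4, -1.4]
grip_width: 0.0
gripper_force: 0.0
```

Request:
{"op": "drive_tool", "data": {"series": [[[0, 0, 0.01, 0, 0, 0], [0, 0, 0.01, 0, 0, 0], [0, 0, 0.01, 0, 0, 0], [0, 0, 0.01, 0, 0, 0], [0, 0, 0, 0, 0, 0]]]}}

```text
time_s: 5.62
tool_pos: [554.6, -198.6, 15.7]
ee_rot: [-0.001, 1.0, -0.03, -0.001]
force: [-0.5, 1.1, -0.5]
grip_width: 0.0
gripper_force: 0.0
```

```bash
python3 -c "
from h import *
to((5,-345,0))
o,M=st();p=cams.read_camera('scene')
print([proj(p,o['tool_pos']-M[:,2]*h).round(1) for h in(0,20,40,60)])
a=p['color'][170:300,150:310]; cv2.imwrite('pics/s3.png',cv2.resize(a,None,fx=4.5,fy=4.5,interpolation=3))"
```

```text
t 5.6167 press [   3.8 -347.6   15.7] F [-0.5  1.1 -0.5]
k 0 turn share [-0.0024  0.0033  0.0047]
tool axes in press [[1.0, 0.002, -0.002], [0.002, -1.0, 0.001], [-0.002, -0.001, -1.0]]
shift share now-axes [ 0.0031 -0.0064  0.0393] aligned [ 0.003  -0.0065  0.0393]
t 5.6167 press [   3.8 -347.6   15.7] F [-0.5  1.1 -0.5]
[array([205.1, 251.1]), array([204.5, 247.9]), array([203.9, 244.6]), array([203.2, 241.2])]
```

View pics/s3.png

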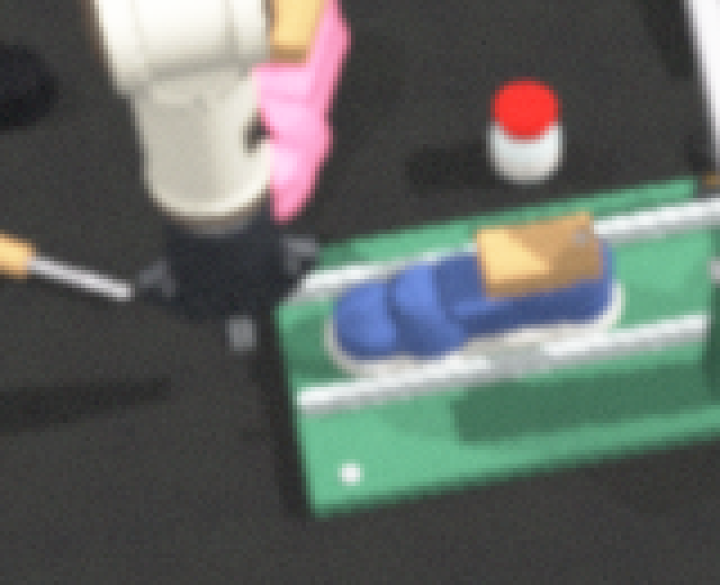

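Request:
{"op": "drive_tool", "data": {"series": [[[0.002, 0, 0.014, 0, 0, 0], [0.001, 0, 0.014, 0, 0, 0], [0, -0.02, 0, 0, 0, 0], [0, -0.03, 0, 0, 0, 0], [0, -0.02, 0, 0, 0, 0]]]}}

```text
time_s: 6.08
tool_pos: [558.3, -170.0, 5.5]
ee_rot: [-0.001, 1.0, -0.03, -0.0]
force: [0.4, 0.5, 0.3]
grip_width: 0.2
gripper_force: 0.0
```

Request:
{"op": "drive_tool", "data": {"series": [[[0, -0.02, 0, 0, 0, 0], [0, -0.01, 0, 0, 0, 0], [0, -0.01, 0, 0, 0, 0], [0, -0.01, 0, 0, 0, 0], [0, -0.01, 0, 0, 0, 0]]]}}

```text
time_s: 6.5
tool_pos: [559.7, -148.5, 5.8]
ee_rot: [0.0, 1.0, -0.031, 0.0]
force: [0.5, -0.2, -0.3]
grip_width: 0.1
gripper_force: 0.0
```

```bash
cat > toe.py <<'E'
from h import *
to((5,-170,5))
o,M=st();p=cams.read_camera('wrist');T=np.array(p['T_tool_cam'])
p['eye']=M@T[:3,3]+o['tool_pos'];p['orientation']=M@T[:3,:3]
r=models.spot_in(p,'shoe');print(r[:2])
hsv=cv2.cvtColor(p['color'],cv2.COLOR_BGR2HSV); m=cv2.inRange(hsv,(105,90,40),(130,255,255))
ys,xs=np.nonzero(m[:225]); print('blue max col',np.percentile(xs,99.7)); c=np.percentile(xs,99.7)
print('toe upper',w2p(atz(p,(c,ys[xs>=c-2].mean()),40)))
E
python3 toe.py
```

```text
t 6.5 press [   5.8 -297.3    5.8] F [ 0.5 -0.2 -0.3]
k 0 turn share [ 0.0007 -0.0005  0.0002]
tool axes in press [[1.0, 0.0, 0.0], [0.0, -1.0, -0.0], [0.0, 0.0, -1.0]]
shift share now-axes [-0.002  -0.3182  0.0018] aligned [-0.0021 -0.3182  0.0019]
t 6.5 press [   5.8 -297.3    5.8] F [ 0.5 -0.2 -0.3]
[{'position': [94.2, 239.0], 'confidence': 0.58}]
blue max col 219.0
toe upper [  18.6380377  -277.79299832   40.        ]
```

Request:
{"op": "drive_tool", "data": {"series": [[[0, -0.01, 0, 0, 0, 0], [0, -0.01, 0, 0, 0, 0], [0, -0.01, 0, 0, 0, 0], [0, -0.01, 0, 0, 0, 0], [0, -0.01, 0, 0, 0, 0]]]}}

```text
time_s: 7.02
tool_pos: [560.7, -128.6, 5.6]
ee_rot: [0.0, 1.0, -0.031, -0.0]
force: [-1.1, -2.3, -0.5]
grip_width: 0.1
gripper_force: 1.0
```

```bash
python3 toe.py; python3 -c "
from h import *
p=cams.read_camera('scene')
a=p['color'][170:300,180:370]; cv2.imwrite('pics/s4.png',cv2.resize(a,None,fx=4,fy=4,interpolation=3))"
```

```text
t 7.0167 press [   5.6 -277.4    5.6] F [-1.1 -2.3 -0.5]
k 0 turn share [ 0.0007  0.0002 -0.    ]
tool axes in press [[1.0, -0.0, -0.0], [-0.0, -1.0, -0.0], [-0.0, 0.0, -1.0]]
shift share now-axes [-0.0016 -0.2685  0.0013] aligned [-0.0016 -0.2685  0.0014]
t 7.0167 press [   5.6 -277.4    5.6] F [-1.1 -2.3 -0.5]
[{'position': [95.6, 234.3], 'confidence': 0.75}]
blue max col 223.0
toe upper [  18.59223753 -259.97881246   40.        ]
```

View pics/s4.png

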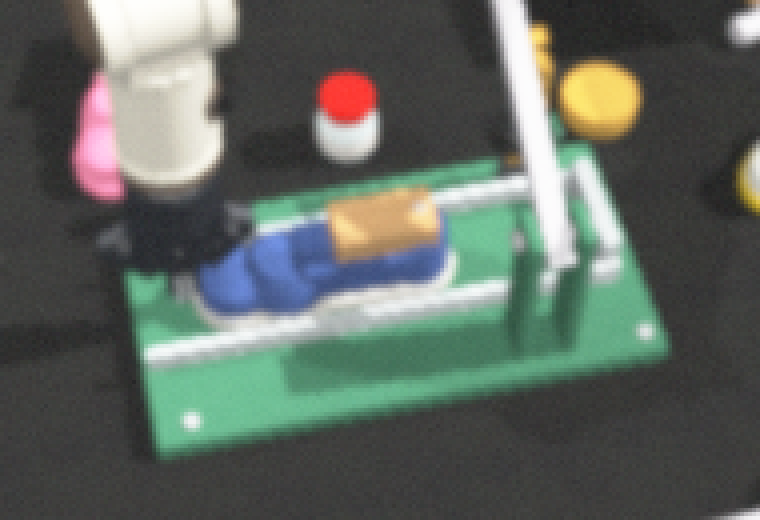

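Request:
{"op": "drive_tool", "data": {"series": [[[0, -0.015, 0, 0, 0, 0], [-0.001, -0.018, 0, 0, 0, 0], [0, -0.018, 0, 0, 0, 0], [0, -0.018, 0, 0, 0, 0], [0, -0.018, 0, 0, 0, 0]]]}}

```text
time_s: 7.58
tool_pos: [562.5, -92.6, 5.6]
ee_rot: [-0.0, 1.0, -0.03, -0.0]
force: [-0.7, -1.6, -0.1]
grip_width: -0.1
gripper_force: 1.0
```

Request:
{"op": "drive_tool", "data": {"series": [[[0, -0.018, 0, 0, 0, 0], [-0.001, -0.018, 0, 0, 0, 0], [0, -0.018, 0, 0, 0, 0], [0, -0.018, 0, 0, 0, 0], [0, -0.018, 0, 0, 0, 0]]]}}

```text
time_s: 8.0
tool_pos: [564.3, -57.1, 5.6]
ee_rot: [-0.0, 1.0, -0.031, -0.0]
force: [-0.5, -2.6, -0.1]
grip_width: 0.1
gripper_force: 1.0
```

Request:
{"op": "drive_tool", "data": {"series": [[[0, -0.01, 0, 0, 0, 0], [-0.001, -0.01, 0, 0, 0, 0], [0, -0.01, 0, 0, 0, 0], [0, -0.01, 0, 0, 0, 0], [0, -0.01, 0, 0, 0, 0]]]}}

```text
time_s: 8.42
tool_pos: [565.2, -37.9, 5.6]
ee_rot: [0.0, 1.0, -0.031, -0.0]
force: [-0.2, -3.2, -0.3]
grip_width: -0.2
gripper_force: 1.1
```

```bash
python3 toe.py
```

```text
t 8.4167 press [   4.5 -186.6    5.6] F [-0.2 -3.2 -0.3]
k 0 turn share [ 0.0005  0.     -0.0003]
tool axes in press [[1.0, -0.0, -0.0], [-0.0, -1.0, -0.0], [-0.0, 0.0, -1.0]]
shift share now-axes [ 0.0013 -0.0414  0.0015] aligned [ 0.0013 -0.0414  0.0016]
t 8.4167 press [   4.5 -186.6    5.6] F [-0.2 -3.2 -0.3]
[{'position': [97.1, 235.7], 'confidence': 0.55}]
blue max col 224.0
toe upper [  17.38948909 -169.65924688   40.        ]
```

Request:
{"op": "drive_tool", "data": {"series": [[[0, -0.008, 0, 0, 0, 0], [0, -0.008, 0, 0, 0, 0], [0, -0.008, 0, 0, 0, 0], [0, -0.005, 0, 0, 0, 0], [0, 0, 0, 0, 0, 0]]]}}

```text
time_s: 8.93
tool_pos: [565.9, -25.3, 5.7]
ee_rot: [-0.0, 1.0, -0.03, 0.0]
force: [-0.7, -1.1, 0.3]
grip_width: -0.1
gripper_force: 0.5
```

Request:
{"op": "drive_tool", "data": {"series": [[[0, -0.004, 0, 0, 0, 0], [0, -0.004, 0, 0, 0, 0], [0, -0.004, 0, 0, 0, 0], [0, 0, 0, 0, 0, 0]]]}}

```text
time_s: 9.27
tool_pos: [566.2, -21.0, 5.6]
ee_rot: [-0.0, 1.0, -0.03, 0.0]
force: [-0.0, -2.3, -1.0]
grip_width: 0.2
gripper_force: 0.9
```

Request:
{"op": "drive_tool", "data": {"series": [[[0, -0.004, 0, 0, 0, 0], [0, -0.004, 0, 0, 0, 0], [0, 0, 0, 0, 0, 0]]]}}

```text
time_s: 9.52
tool_pos: [566.5, -17.8, 5.6]
ee_rot: [-0.0, 1.0, -0.03, 0.0]
force: [-1.1, -1.9, -0.2]
grip_width: -0.3
gripper_force: 1.0
```

Request:
{"op": "drive_tool", "data": {"series": [[[0, -0.004, 0, 0, 0, 0], [0, -0.004, 0, 0, 0, 0], [0, 0, 0, 0, 0, 0]]]}}

```text
time_s: 9.77
tool_pos: [566.6, -14.5, 5.7]
ee_rot: [-0.0, 1.0, -0.03, 0.0]
force: [-0.5, -1.1, -0.2]
grip_width: -0.1
gripper_force: 0.9
```

Request:
{"op": "drive_tool", "data": {"series": [[[0, -0.004, 0, 0, 0, 0], [0, -0.004, 0, 0, 0, 0], [0, 0, 0, 0, 0, 0]]]}}

```text
time_s: 10.02
tool_pos: [566.7, -12.9, 5.6]
ee_rot: [0.001, 1.0, -0.031, -0.0]
force: [-0.6, -3.0, 0.5]
grip_width: -0.0
gripper_force: 2.1
```

Request:
{"op": "drive_tool", "data": {"series": [[[0, -0.004, 0, 0, 0, 0], [0, -0.004, 0, 0, 0, 0], [0, 0, 0, 0, 0, 0]]]}}

```text
time_s: 10.27
tool_pos: [566.6, -12.7, 5.6]
ee_rot: [0.002, 0.999, -0.032, -0.0]
force: [-0.8, -9.5, 0.6]
grip_width: 0.4
gripper_force: 4.8
```

Request:
{"op": "drive_tool", "data": {"series": [[[0, -0.004, 0, 0, 0, 0], [0, 0, 0, 0, 0, 0], [0, 0, 0, 0, 0, 0]]]}}

```text
time_s: 10.52
tool_pos: [566.6, -12.6, 5.6]
ee_rot: [0.003, 0.999, -0.032, -0.001]
force: [-1.3, -12.7, 2.9]
grip_width: -0.3
gripper_force: 6.1
```

```bash
python3 toe.py; python3 -c "
from h import *
p=cams.read_camera('top')
a=p['color'][110:210,170:330]; cv2.imwrite('pics/t2.png',cv2.resize(a,None,fx=5,fy=5,interpolation=3))"
```

```text
t 10.5167 press [   4.3 -161.2    5.6] F [ -1.3 -12.7   2.9]
k 0 turn share [ 0.0115  0.0021 -0.0063]
tool axes in press [[1.0, -0.003, -0.001], [-0.003, -1.0, -0.006], [-0.001, 0.006, -1.0]]
shift share now-axes [0.0018 0.0219 0.0015] aligned [0.0017 0.0219 0.0014]
t 10.5167 press [   4.3 -161.2    5.6] F [ -1.3 -12.7   2.9]
[{'position': [99.5, 236.2], 'confidence': 0.7}]
blue max col 225.0
toe upper [  17.36809242 -144.72326522   40.        ]
```

View pics/t2.png

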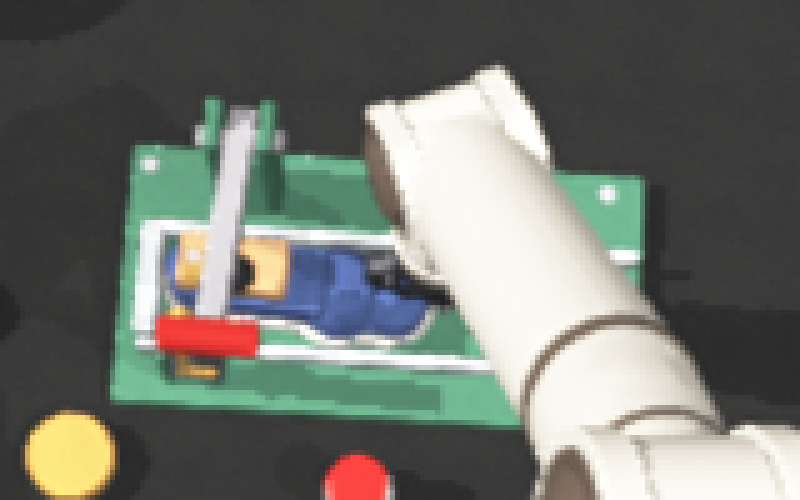

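Request:
{"op": "drive_tool", "data": {"series": [[[0, 0.01, 0, 0, 0, 0], [0, 0.03, 0, 0, 0, 0], [0, 0.05, 0, 0, 0, 0], [0, 0.05, 0, 0, 0, 0], [0, 0.02, -0.03, 0, 0, 0]]]}}

```text
time_s: 11.08
tool_pos: [561.0, -73.6, 15.9]
ee_rot: [0.0, 0.999, -0.032, -0.002]
force: [-0.3, -0.5, 0.3]
grip_width: 0.0
gripper_force: 0.0
```

Request:
{"op": "drive_tool", "data": {"series": [[[0, 0, -0.09, 0, 0, 0], [0, 0, -0.09, 0, 0, 0], [0, 0, -0.09, 0, 0, 0], [0, 0, -0.09, 0, 0, 0], [0, 0, -0.09, 0, 0, 0]]]}}

```text
time_s: 11.5
tool_pos: [563.1, -69.4, 200.4]
ee_rot: [-0.001, 1.0, -0.03, 0.001]
force: [0.9, 0.2, -0.4]
grip_width: 0.3
gripper_force: 0.0
```

Request:
{"op": "drive_tool", "data": {"series": [[[0, 0, -0.09, 0, 0, 0], [0, 0, -0.09, 0, 0, 0], [-0.03, 0, -0.09, 0, 0, 0], [-0.05, 0, -0.08, 0, 0, 0], [-0.05, 0, 0, 0, 0, 0]]]}}

```text
time_s: 11.92
tool_pos: [514.6, -65.8, 345.4]
ee_rot: [0.0, 1.0, -0.029, 0.006]
force: [0.8, -0.5, 0.0]
grip_width: 0.2
gripper_force: 0.0
```

```bash
python3 -c "
from h import *
to((-89,-8,310))
p={c:cams.read_camera(c) for c in('scene','top')}
for c in p: print(c,[(np.round(x['position'],1).tolist(),round(x['confidence'],2)) for x in models.spot_in(p[c],'lever_knob')[:2]], proj(p[c],p2w(-89,0,270)))
q=p['top']['color']; b=cv2.inRange(cv2.cvtColor(q,cv2.COLOR_BGR2HSV),(100,90,40),(130,255,255))
e=cv2.inRange(cv2.cvtColor(q,cv2.COLOR_BGR2HSV),(0,0,0),(1,1,1))
ys,xs=np.nonzero(b[110:200,180:330]); print('blue x',xs.min()+180,xs.max()+180, w2p(atz(p['top'],(xs.max()+180,172),40)),w2p(atz(p['top'],(xs.min()+180,168),50)))
a=q[110:210,170:330]; cv2.imwrite('pics/t3.png',cv2.resize(a,None,fx=5,fy=5,interpolation=3))"
```

```text
t 11.9167 press [ -44.3 -217.5  345.4] F [ 0.8 -0.5  0. ]
k 0 turn share [ 0.0002 -0.0243  0.0067]
tool axes in press [[1.0, 0.003, 0.012], [0.003, -1.0, -0.0], [0.012, 0.0, -1.0]]
shift share now-axes [-0.111  -0.5242  0.0871] aligned [-0.1117 -0.5238  0.0885]
scene [([310.8, 189.7], 0.88)] [304.64360551 161.12386313]
top [([214.6, 166.8], 0.88)] [211.20300721 176.86437057]
blue x 203 254 [  -3.09926698 -144.48944161   40.        ] [-4.0182385  58.58801565 50.        ]
```

View pics/t3.png

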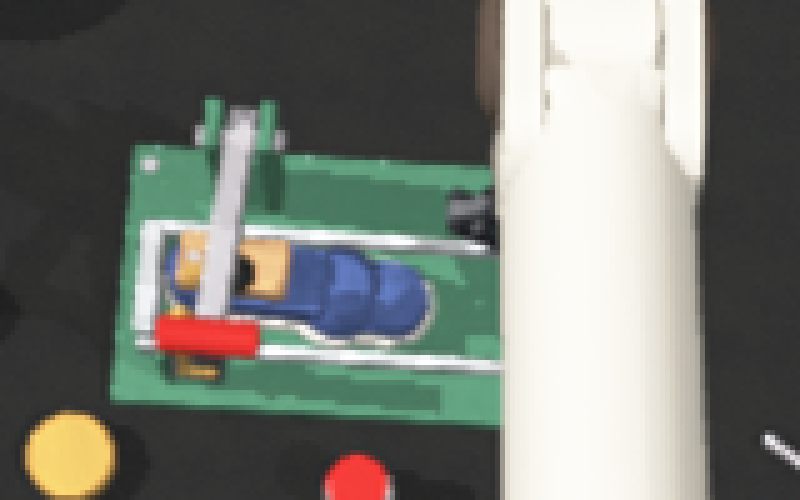

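Request:
{"op": "drive_tool", "data": {"series": [[[-0.022, -0.08, 0, 0, -0.006, 0], [-0.022, -0.08, 0, 0, -0.006, 0], [-0.022, -0.08, 0, 0, -0.006, 0], [-0.022, -0.08, 0, 0, -0.006, 0], [-0.022, -0.08, 0, 0, 0, 0]]]}}

```text
time_s: 12.53
tool_pos: [476.6, 96.6, 337.1]
ee_rot: [-0.001, 1.0, -0.03, -0.007]
force: [0.5, 0.7, 0.6]
grip_width: -0.1
gripper_force: 0.0
```

Request:
{"op": "drive_tool", "data": {"series": [[[0, -0.06, 0, 0, 0, 0], [0, -0.06, 0, 0, 0, 0], [0, 0, 0, 0, 0, 0], [0, 0, 0, 0, 0, 0]]]}}

```text
time_s: 12.87
tool_pos: [479.6, 144.6, 337.1]
ee_rot: [-0.001, 1.0, -0.028, -0.007]
force: [1.3, 0.3, -0.5]
grip_width: -0.0
gripper_force: 0.0
```

```bash
python3 -c "
from h import *
to((-89,-8,300))
o,M=st();p=cams.read_camera('wrist');T=np.array(p['T_tool_cam'])
p['eye']=M@T[:3,3]+o['tool_pos'];p['orientation']=M@T[:3,:3]
m=cv2.inRange(cv2.cvtColor(p['color'],cv2.COLOR_BGR2HSV),(0,150,80),(6,255,255))
n,l,s,c=cv2.connectedComponentsWithStats(m)
for i in range(1,n):
  if s[i,4]>150: print(s[i],c[i],w2p(atz(p,c[i],280)))
print([w2p(atz(p,(x,y),283)).round(1) for x,y in((s[1:][s[1:,4].argmax()][0],s[1:][s[1:,4].argmax()][1]),)])
cv2.imwrite('pics/w3.png',p['color'])"
```

```text
t 12.8667 press [-92.2  -9.7 337.1] F [ 1.3  0.3 -0.5]
k 0 turn share [-0.0022  0.0278  0.0097]
tool axes in press [[1.0, 0.005, -0.014], [0.005, -1.0, 0.001], [-0.014, -0.001, -1.0]]
shift share now-axes [ 0.0092 -0.0042  0.0926] aligned [ 0.0079 -0.0043  0.0928]
t 12.8667 press [-92.2  -9.7 337.1] F [ 1.3  0.3 -0.5]
[ 199  175   87   31 2584] [242.18343653 190.36764706] [-88.05647554   1.43176609 280.        ]
[300 178  32  31 731] [315.3119015 193.1627907] [-90.13304886 -57.59855927 280.        ]
[array([-74.9,  35.1, 283. ])]
```

View pics/w3.png

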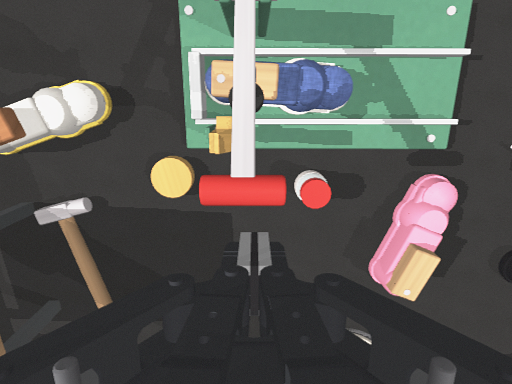

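Request:
{"op": "drive_tool", "data": {"series": [[[0.004, 0, 0.04, 0, 0.014, 0], [0.003, 0, 0.04, 0, 0.014, 0], [0, 0, 0.04, 0, 0, 0], [0, 0, 0.03, 0, 0, 0], [0, 0, 0, 0, 0, 0]]]}}

```text
time_s: 13.33
tool_pos: [481.2, 140.4, 275.0]
ee_rot: [0.001, 1.0, -0.032, -0.002]
force: [0.0, -0.7, -0.1]
grip_width: 0.0
gripper_force: 0.0
```

Request:
{"op": "drive_tool", "data": {"series": [[[0, 0, 0.01, 0, 0, 0], [0, 0, 0.01, 0, 0, 0], [0, 0, 0.01, 0, 0, 0], [0, 0, 0, 0, 0, 0]]]}}

```text
time_s: 13.67
tool_pos: [482.6, 142.2, 265.6]
ee_rot: [0.0, 1.0, -0.031, 0.001]
force: [0.0, 0.0, 0.8]
grip_width: 0.2
gripper_force: 0.0
```

Request:
{"op": "drive_tool", "data": {"series": [[[0, 0, 0.01, 0, 0, 0], [0, 0, 0.01, 0, 0, 0], [0, 0, 0, 0, 0, 0]]]}}

```text
time_s: 13.92
tool_pos: [482.3, 142.2, 257.2]
ee_rot: [0.0, 1.0, -0.031, 0.001]
force: [0.0, -0.3, 0.1]
grip_width: -0.3
gripper_force: 0.0
```

```bash
python3 -c "
from h import *
to((-89,-8,240))"
```

```text
t 13.9167 press [-89.4 -11.9 257.2] F [ 0.  -0.3  0.1]
k 0 turn share [ 0.0006 -0.0023  0.001 ]
tool axes in press [[1.0, 0.001, 0.001], [0.001, -1.0, -0.0], [0.001, 0.0, -1.0]]
shift share now-axes [ 0.0009 -0.0099  0.0429] aligned [ 0.0009 -0.0098  0.0429]
```

Request:
{"op": "drive_tool", "data": {"series": [[[0, 0, 0.01, 0, 0, 0], [0, 0, 0.01, 0, 0, 0], [0, 0, 0, 0, 0, 0]]]}}

```text
time_s: 14.17
tool_pos: [482.2, 142.1, 249.0]
ee_rot: [0.0, 1.0, -0.031, 0.0]
force: [-0.6, -0.4, -0.1]
grip_width: 0.2
gripper_force: 0.0
```

Request:
{"op": "drive_tool", "data": {"series": [[[0, 0, 0.01, 0, 0, 0], [0, 0, 0.01, 0, 0, 0], [0, 0, 0, 0, 0, 0]]]}}

```text
time_s: 14.42
tool_pos: [482.1, 142.5, 241.5]
ee_rot: [0.0, 1.0, -0.03, 0.0]
force: [-1.6, -1.3, 6.0]
grip_width: 0.3
gripper_force: 3.0
```

Request:
{"op": "drive_tool", "data": {"series": [[[0, 0, 0.01, 0, 0, 0], [0, 0, 0.01, 0, 0, 0], [0, 0, 0, 0, 0, 0]]]}}

```text
time_s: 14.67
tool_pos: [481.5, 142.9, 233.8]
ee_rot: [0.0, 1.0, -0.03, 0.0]
force: [-4.9, 0.3, 8.4]
grip_width: -0.2
gripper_force: 3.7
```

Request:
{"op": "drive_tool", "data": {"series": [[[-0.012, 0, 0.012, 0, 0, 0], [-0.01, 0, 0.015, 0, 0, 0], [-0.008, 0, 0.015, 0, 0, 0], [-0.008, 0, 0.015, 0, 0, 0], [-0.007, 0, 0.015, 0, 0, 0]]]}}

```text
time_s: 15.08
tool_pos: [465.7, 143.7, 205.1]
ee_rot: [-0.0, 1.0, -0.031, 0.002]
force: [3.3, 0.3, 4.4]
grip_width: -0.4
gripper_force: 2.2
```

Request:
{"op": "drive_tool", "data": {"series": [[[-0.005, 0, 0.012, 0, 0, 0], [-0.005, 0, 0.012, 0, 0, 0], [-0.004, 0, 0.012, 0, 0, 0], [-0.003, 0, 0.012, 0, 0, 0], [0, 0, 0, 0, 0, 0]]]}}

```text
time_s: 15.5
tool_pos: [457.2, 143.9, 184.8]
ee_rot: [0.0, 1.0, -0.03, 0.0]
force: [1.7, -0.2, 5.4]
grip_width: -0.4
gripper_force: 2.7
```

```bash
python3 -c "
from h import *
to((-116,-8,168))"
```

```text
t 15.5 press [-114.5  -11.7  184.8] F [ 1.7 -0.2  5.4]
k 0 turn share [ 0.0001 -0.0011  0.0015]
tool axes in press [[1.0, 0.001, 0.001], [0.001, -1.0, -0.0], [0.001, 0.0, -1.0]]
shift share now-axes [-0.0038 -0.0093  0.0421] aligned [-0.0038 -0.0093  0.0421]
```

Request:
{"op": "drive_tool", "data": {"series": [[[-0.002, 0, 0.012, 0, 0, 0], [-0.001, 0, 0.012, 0, 0, 0], [0, 0, 0, 0, 0, 0]]]}}

```text
time_s: 15.75
tool_pos: [454.4, 144.1, 175.1]
ee_rot: [0.0, 1.0, -0.03, -0.001]
force: [-2.6, 1.7, 7.8]
grip_width: 0.1
gripper_force: 3.5
```

Request:
{"op": "drive_tool", "data": {"series": [[[-0.002, 0, 0.01, 0, 0, 0], [-0.001, 0, 0.01, 0, 0, 0], [0, 0, 0, 0, 0, 0]]]}}

```text
time_s: 16.0
tool_pos: [452.5, 144.1, 167.0]
ee_rot: [0.001, 1.0, -0.03, -0.002]
force: [-4.2, 1.1, 7.6]
grip_width: -0.3
gripper_force: 3.7
```

Request:
{"op": "drive_tool", "data": {"series": [[[-0.001, 0, 0.01, 0, 0, 0], [0, 0, 0, 0, 0, 0]]]}}

```text
time_s: 16.17
tool_pos: [451.9, 144.2, 163.2]
ee_rot: [0.001, 1.0, -0.03, -0.002]
force: [-4.4, 1.0, 7.5]
grip_width: -0.1
gripper_force: 3.9
```

Request:
{"op": "drive_tool", "data": {"series": [[[-0.001, 0, 0.007, 0, 0, 0], [0, 0, 0, 0, 0, 0]]]}}

```text
time_s: 16.33
tool_pos: [451.6, 144.2, 160.6]
ee_rot: [0.001, 1.0, -0.03, -0.002]
force: [-6.0, 1.3, 8.7]
grip_width: 0.1
gripper_force: 4.0
```

Request:
{"op": "drive_tool", "data": {"series": [[[-0.001, 0, 0.007, 0, 0, 0], [0, 0, 0, 0, 0, 0]]]}}

```text
time_s: 16.5
tool_pos: [451.2, 144.2, 157.8]
ee_rot: [0.001, 1.0, -0.03, -0.002]
force: [-4.8, 1.2, 8.2]
grip_width: 0.4
gripper_force: 4.0
```

Request:
{"op": "drive_tool", "data": {"series": [[[-0.003, 0, 0.006, 0, 0, 0], [0, 0, 0, 0, 0, 0]]]}}

```text
time_s: 16.67
tool_pos: [450.8, 144.2, 155.9]
ee_rot: [0.001, 1.0, -0.03, -0.001]
force: [-5.4, -0.0, 10.0]
grip_width: 0.1
gripper_force: 5.0
```

Request:
{"op": "drive_tool", "data": {"series": [[[-0.002, 0, 0.006, 0, 0, 0], [0, 0, 0, 0, 0, 0]]]}}

```text
time_s: 16.83
tool_pos: [450.5, 144.2, 153.7]
ee_rot: [0.001, 1.0, -0.03, -0.001]
force: [-3.6, -0.1, 10.9]
grip_width: 0.3
gripper_force: 5.2
```

Request:
{"op": "drive_tool", "data": {"series": [[[-0.001, 0, 0.006, 0, 0, 0], [0, 0, 0, 0, 0, 0]]]}}

```text
time_s: 17.0
tool_pos: [450.1, 144.3, 151.4]
ee_rot: [0.001, 1.0, -0.03, -0.001]
force: [-3.2, 0.3, 10.0]
grip_width: 0.1
gripper_force: 5.5
```

Request:
{"op": "drive_tool", "data": {"series": [[[0, 0, 0.006, 0, 0, 0], [0, 0, 0, 0, 0, 0]]]}}

```text
time_s: 17.17
tool_pos: [449.8, 144.3, 149.0]
ee_rot: [0.001, 1.0, -0.03, -0.001]
force: [-5.3, -0.4, 11.2]
grip_width: -0.1
gripper_force: 5.8
```

```bash
python3 -c "
from h import *
to((-120,-8,140))"
```

```text
t 17.1667 press [-121.9  -11.8  149. ] F [-5.3 -0.4 11.2]
k 0 turn share [0.0032 0.0039 0.0025]
tool axes in press [[1.0, 0.001, -0.002], [0.001, -1.0, -0.002], [-0.002, 0.002, -1.0]]
shift share now-axes [ 0.0049 -0.0096  0.0224] aligned [ 0.0048 -0.0096  0.0224]
```

Request:
{"op": "drive_tool", "data": {"series": [[[0, 0, 0.006, 0, 0, 0], [0, 0, 0, 0, 0, 0]]]}}

```text
time_s: 17.33
tool_pos: [449.5, 144.3, 146.6]
ee_rot: [0.001, 1.0, -0.03, -0.001]
force: [-5.6, 1.0, 12.7]
grip_width: 0.2
gripper_force: 6.4
```

Request:
{"op": "drive_tool", "data": {"series": [[[0, 0, 0.006, 0, 0, 0], [0, 0, 0, 0, 0, 0]]]}}

```text
time_s: 17.5
tool_pos: [449.2, 144.3, 144.2]
ee_rot: [0.001, 1.0, -0.03, -0.002]
force: [-6.2, -0.0, 13.6]
grip_width: -0.1
gripper_force: 6.8
```

Request:
{"op": "drive_tool", "data": {"series": [[[0, 0, 0.006, 0, 0, 0], [0, 0, 0, 0, 0, 0]]]}}

```text
time_s: 17.67
tool_pos: [449.2, 144.3, 141.4]
ee_rot: [0.001, 1.0, -0.03, -0.001]
force: [-5.1, 0.5, 8.0]
grip_width: -0.1
gripper_force: 4.3
```

Request:
{"op": "drive_tool", "data": {"series": [[[0, 0, 0.006, 0, 0, 0], [0, 0, 0, 0, 0, 0]]]}}

```text
time_s: 17.83
tool_pos: [449.0, 144.3, 139.0]
ee_rot: [0.001, 1.0, -0.03, -0.002]
force: [-6.0, 1.2, 11.0]
grip_width: 0.1
gripper_force: 5.4
```

Request:
{"op": "drive_tool", "data": {"series": [[[0, 0, 0.006, 0, 0, 0], [0, 0, 0, 0, 0, 0]]]}}

```text
time_s: 18.0
tool_pos: [448.8, 144.3, 136.5]
ee_rot: [0.001, 1.0, -0.03, -0.002]
force: [-6.9, 1.2, 11.3]
grip_width: 0.1
gripper_force: 5.8
```

Request:
{"op": "drive_tool", "data": {"series": [[[0, 0, 0.006, 0, 0, 0], [0, 0, 0, 0, 0, 0]]]}}

```text
time_s: 18.17
tool_pos: [448.6, 144.3, 134.1]
ee_rot: [0.001, 1.0, -0.03, -0.002]
force: [-7.9, 0.7, 11.8]
grip_width: -0.0
gripper_force: 6.0
```

Request:
{"op": "drive_tool", "data": {"series": [[[0, 0, 0.005, 0, 0, 0], [0, 0, 0, 0, 0, 0]]]}}

```text
time_s: 18.33
tool_pos: [448.5, 144.3, 132.2]
ee_rot: [0.001, 1.0, -0.03, -0.002]
force: [-7.2, -0.1, 12.9]
grip_width: 0.2
gripper_force: 6.3
```

Request:
{"op": "drive_tool", "data": {"series": [[[0, 0, 0.004, 0, 0, 0], [0, 0, 0, 0, 0, 0]]]}}

```text
time_s: 18.5
tool_pos: [448.4, 144.3, 130.6]
ee_rot: [0.001, 1.0, -0.03, -0.002]
force: [-8.1, 1.5, 14.2]
grip_width: -0.2
gripper_force: 6.7
```

Request:
{"op": "drive_tool", "data": {"series": [[[0, 0, 0.004, 0, 0, 0], [0, 0, 0, 0, 0, 0]]]}}

```text
time_s: 18.67
tool_pos: [448.4, 144.4, 129.0]
ee_rot: [0.001, 1.0, -0.03, -0.002]
force: [-9.0, 0.5, 14.3]
grip_width: 0.3
gripper_force: 6.8
```

Request:
{"op": "drive_tool", "data": {"series": [[[-0.003, 0, 0.003, 0, 0, 0], [0, 0, 0, 0, 0, 0]]]}}

```text
time_s: 18.83
tool_pos: [448.4, 144.4, 128.2]
ee_rot: [0.001, 1.0, -0.03, -0.001]
force: [-5.4, 0.1, 13.6]
grip_width: 0.0
gripper_force: 6.8
```

Request:
{"op": "drive_tool", "data": {"series": [[[-0.002, 0, 0.003, 0, 0, 0], [0, 0, 0, 0, 0, 0]]]}}

```text
time_s: 19.0
tool_pos: [448.4, 144.4, 127.3]
ee_rot: [0.001, 1.0, -0.03, -0.0]
force: [-5.2, 0.5, 13.9]
grip_width: 0.2
gripper_force: 6.7
```

Request:
{"op": "drive_tool", "data": {"series": [[[0, 0, 0.003, 0, 0, 0], [0, 0, 0, 0, 0, 0]]]}}

```text
time_s: 19.17
tool_pos: [448.3, 144.4, 126.0]
ee_rot: [0.001, 1.0, -0.03, -0.001]
force: [-5.1, 0.5, 13.0]
grip_width: -0.1
gripper_force: 6.8
```

Request:
{"op": "drive_tool", "data": {"series": [[[0, 0, 0.003, 0, 0, 0], [0, 0, 0, 0, 0, 0]]]}}

```text
time_s: 19.33
tool_pos: [448.5, 144.5, 124.8]
ee_rot: [0.001, 1.0, -0.03, -0.0]
force: [-4.3, 0.8, 12.3]
grip_width: 0.1
gripper_force: 6.0
```

Request:
{"op": "drive_tool", "data": {"series": [[[0, 0, 0.003, 0, 0, 0], [0, 0, 0, 0, 0, 0]]]}}

```text
time_s: 19.5
tool_pos: [448.4, 144.5, 123.6]
ee_rot: [0.001, 1.0, -0.03, -0.0]
force: [-3.8, 0.1, 13.2]
grip_width: 0.2
gripper_force: 6.6
```

Request:
{"op": "drive_tool", "data": {"series": [[[0, 0, 0.002, 0, 0, 0], [0, 0, 0, 0, 0, 0]]]}}

```text
time_s: 19.67
tool_pos: [448.4, 144.5, 122.8]
ee_rot: [0.001, 1.0, -0.03, -0.0]
force: [-4.3, 0.4, 12.1]
grip_width: 0.1
gripper_force: 6.3
```

Request:
{"op": "drive_tool", "data": {"series": [[[0, 0, 0.002, 0, 0, 0], [0, 0, 0, 0, 0, 0]]]}}

```text
time_s: 19.83
tool_pos: [448.4, 144.5, 122.0]
ee_rot: [0.001, 1.0, -0.03, -0.0]
force: [-5.0, 0.8, 12.3]
grip_width: 0.0
gripper_force: 6.6
```

Request:
{"op": "drive_tool", "data": {"series": [[[0, 0, -0.008, 0, 0, 0], [0, 0, -0.008, 0, 0, 0], [0, 0, 0, 0, 0, 0]]]}}

```text
time_s: 20.08
tool_pos: [449.1, 143.9, 127.9]
ee_rot: [0.001, 1.0, -0.03, 0.0]
force: [-0.4, 0.0, 0.2]
grip_width: 0.1
gripper_force: 0.0
```

Request:
{"op": "drive_tool", "data": {"series": [[[0, 0, -0.009, 0, 0, 0], [0, 0, 0, 0, 0, 0]]]}}

```text
time_s: 20.25
tool_pos: [449.7, 144.0, 131.6]
ee_rot: [0.0, 1.0, -0.031, 0.0]
force: [0.2, 0.5, 0.2]
grip_width: 0.3
gripper_force: 0.0
```

Request:
{"op": "drive_tool", "data": {"series": [[[0, 0, -0.009, 0, 0, 0], [0, 0, 0, 0, 0, 0]]]}}

```text
time_s: 20.42
tool_pos: [450.2, 144.3, 135.6]
ee_rot: [0.0, 1.0, -0.031, 0.001]
force: [-0.4, -0.1, 0.7]
grip_width: 0.0
gripper_force: 0.0
```

Request:
{"op": "drive_tool", "data": {"series": [[[0, 0, -0.05, 0, 0, 0], [0, 0, -0.08, 0, 0, 0], [0, 0, -0.08, 0, 0, 0], [0, 0, -0.08, 0, 0, 0], [0, 0, -0.08, 0, 0, 0]]]}}

```text
time_s: 20.83
tool_pos: [449.4, 144.4, 284.8]
ee_rot: [0.0, 1.0, -0.03, 0.001]
force: [0.9, -0.1, 0.7]
grip_width: 0.2
gripper_force: 0.0
```

Request:
{"op": "drive_tool", "data": {"series": [[[0, 0, -0.04, 0, 0, 0], [0, 0, 0, 0, 0, 0], [0, 0, 0, 0, 0, 0]]]}}

```text
time_s: 21.08
tool_pos: [450.3, 144.4, 300.1]
ee_rot: [0.0, 1.0, -0.031, 0.002]
force: [-0.1, -0.6, -0.1]
grip_width: -0.2
gripper_force: 0.0
```

```bash
python3 -c "
from h import *
P={c:cams.read_camera(c) for c in('scene','top')}
o,M=st();p=cams.read_camera('wrist');T=np.array(p['T_tool_cam'])
p['eye']=M@T[:3,3]+o['tool_pos'];p['orientation']=M@T[:3,:3];P['wrist']=p
cs={}
for c,q in P.items():
  m=cv2.inRange(cv2.cvtColor(q['color'],cv2.COLOR_BGR2HSV),(0,150,80),(6,255,255))
  n,l,s,ce=cv2.connectedComponentsWithStats(m); e=proj(q,p2w(-120,0,158))
  i=1+np.argmin(np.linalg.norm(ce[1:]-e,axis=1)+1e3*(s[1:,4]<20)); cs[c]=ce[i]; print(c,'expect',e.round(1),'red',ce[i].round(1),s[i])
print('knob scene+wrist',w2p(tri([ray(P[c],cs[c]) for c in('scene','wrist')])), 'height assuming y,x: ',[w2p(atz(P['wrist'],cs['wrist'],z)).round(1).tolist() for z in(150,160,170,200,270)])
# sole toe (white) & blue extents in wrist at channel rows
hs=cv2.cvtColor(p['color'],cv2.COLOR_BGR2HSV); b=cv2.inRange(hs,(105,90,40),(130,255,255)); n,l,s,ce=cv2.connectedComponentsWithStats(b); i=1+s[1:,4].argmax(); x,y,w,h,a=s[i]; print('blue',s[i],'toe',w2p(atz(p,(x+w,y+h/2),40)),'heel',w2p(atz(p,(x,y+h/2),45)))
"
```

```text
t 21.1833 press [-122.6  -12.3  298.2] F [-0.8  0.3 -0.3]
scene expect [299.6 177.6] red [299.1 177.3] [288 172  23  12 155]
top expect [213.  192.2] red [283.   74.7] [ 258   55   59   40 1314]
wrist expect [243.9 173.1] red [242.4 173.9] [ 209  162   68   24 1394]
knob scene+wrist [-121.71263603    0.22521426  156.9675844 ] height assuming y,x:  [[-122.5, 1.9, 150.0], [-120.5, 1.5, 160.0], [-118.5, 1.1, 170.0], [-112.4, -0.0, 200.0], [-98.3, -2.7, 270.0]]
blue [ 253   31  108   61 4198] toe [   6.87569151 -152.81578895   40.        ] heel [ 6.26971496 -9.56882819 45.        ]
```

```bash
python3 -c "
from h import *
print(robot.job_done())"
```

```text
the job is handed in; nothing more can be done
None
```

The job is handed in: I pushed the shoe home along the channel until it stopped firmly against the end stop (about 13 N), then pressed the lever until the catch took it. It now holds by itself with the knob at about z = 157 mm, the arm is clear, and I have no verdict back; I did not photograph the pad on the shoe or re-check the bystanders at the end.

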